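Pack the fitted tool tray for a drawer-fitting job

TASK

Pack the fitted tray for the next drawer-fitting job: the block plane, the tape measure and the flat carpenter's pencil each go into the cradle made for them, lying along it, right down on its rests and inside its stops. Set the tools down rather than dropping them. Leave the sanding block, the roll of masking tape and the square wooden strip where they lie on the bench.

Things in the scene. Friction and masses are not known exactly. Their poses are not given: they have to be found in the camera images.
- plane: Block plane, grey metal with wooden knobs, 150 x 42 x 51 mm, 0.6 kg, standing on its sole. Origin: centre of the sole; x along its length, z up. Its upright cheeks, 42 mm apart (x -50 to +40 mm, up to 28 mm above the sole), are the grip, near the middle. Either way round is right in its cradle.
- tape_measure: Tape measure, grey-green case with a metal tongue out, 37 x 100 x 66 mm, 0.28 kg, standing. Origin: centre of the underside of the whole; y along its length, z up. Case: x -16 to +16, y -20 to +50 mm, 62 mm high (thumb lock on top to 66); the low tongue is y -50 to -20 mm. Grip the case across its 32 mm at y about +15. Either way round is right in its cradle.
- pencil: Flat red carpenter's pencil, 168 x 12 x 10 mm, lying on the bench. Origin: centre of its underside; x along its length, z up. Grip it across its 12 mm at the middle. Either way round is right.
- plane_cradle: Plane's cradle, fixed: end stops, four corner cheeks, two dark rest strips at x -55 and +55 mm. Origin: centre of underside, 6 mm above the bench; x along it, z up. Grey felt-faced base 186 x 64 x 6 mm. The sole rests 14 mm above the origin; cheeks (x 44 to 84 mm, both ends) leave 52 mm, stops 166 mm; both reach 28 mm above the origin. Between x -44 and +44 the sides are open for fingers.
- tape_cradle: Tape measure's cradle, fixed: a plain low rectangular frame. Origin: centre of underside, 6 mm above the bench; x along it, z up. Grey felt-faced base 186 x 64 x 6 mm. The tape measure stands in the frame on the base board, 6 mm above the origin, its length (its y) along the cradle's x. Frame inside 116 mm along x, 44 mm across y; top 16 mm above the origin.
- pencil_cradle: Pencil's cradle, fixed: two notched saddles, 12 mm thick, at x -55 and +55 mm. Origin: centre of underside, 6 mm above the bench; x along it, z up. Grey felt-faced base 186 x 64 x 6 mm. Notches 26 mm wide (y -13 to +13), floor 28 mm above the origin, horns up to 40 mm. The pencil lies in both along x, middle over middle. Between the saddles there is only the base board.
- tray: Shallow wooden carrying tray, fixed, 206 mm along x, 216 mm along y, with the three cradles side by side (66 mm apart in y, x parallel; which is left, middle or right changes). Origin: centre of underside; z up. Floor 6 mm; sides 16 mm high; end boards (x -103 and +103) 46 mm high with hand slots; walls 8 mm thick.
- masking_roll: Roll of masking tape lying flat, a ring 96 mm across and 24 mm high. Origin: centre of its underside. Not wanted, stays where it is.
- sanding_block: Sanding block, cork-brown, 63 x 113 x 34 mm. Origin: centre of its underside; y along its length. Not wanted, stays where it is.
- wood_strip: Square strip of pale wood, 22 x 140 x 22 mm. Origin: centre of its underside; y along its length. Not wanted, stays where it is.

How it is judged:
By the outcome, as a careful person would: the job done as asked, in the order asked, and still so for the second after the job is handed in, with the robot touching nothing.
It also fails if it takes over 96 s, if anything falls off the work surface, if the arm or the gripper's body presses on something with over 40 N, if the wrist force passes 120 N, or if a joint passes its speed limit or range.

ROBOT

A 6-joint arm with a two-finger parallel gripper is mounted at the origin on a cart in front of the work surface, level with it; the furniture and walls round the work are solid. World frame = base frame: x ahead of the robot, y to its left, z up, the work surface at z = 0. Lengths are in m, angles in rad, forces in N, time in s.
With the tool pointing down it reaches from about 0.25 to 0.775 m from the base axis. Payload 4 kg.
Tool frame: the origin (TCP) lies midway between the tips of the shut fingers; the grasp point (between the pads) lies 19 mm behind it (robot.tcp_to_grasp is the distance from the TCP to the grasp point, in m); z points along the fingers, y is the line along which they close (so a half turn about z gives the same grasp; the last joint's range is limited). The gripper opens to 94 mm and grips with 3 to 60 N. Pads are 16 mm wide; open, the fingers measure 119 mm over their backs; the gripper's body (75 mm by 177 mm) begins 78 mm behind the grasp point.
Start: joints at [1.127, 0.087, 1.371, -0, 1.684, -0.103], TCP at [0.184, 0.518, 0.206] pointing down, gripper open.
Joint ranges: [-3.1, 3.1], [-0.76, 2.03], [0.27, 2.55], [-1.08, 4.22], [0.17, 2.65], [-2.57, 2.57]. Speed limits (rad/s): [2.79, 2.79, 3.14, 3.14, 3.14, 3.14].

INTERFACE

Orientations are given as [roll, pitch, yaw] about the fixed x, y, z axes, in that order (R = Rz(yaw) Ry(pitch) Rx(roll)).
In Python, from bench import robot, viewer gives the robot as it stands. The module is installed in compiled form; this text tells all that it offers.
- The arm moves only by the shell command python3 -m handwheel 'ROWS' [OPENING]. ROWS is JSON, a list of rows, each a list of 6 numbers: the shift along the tool's x, y, z in units of 0.2 m (1.0 is 0.2 m), then the turn, a rotation vector about the tool's x, y, z in units of 30 degrees (1.0 is 30 degrees). In form: [[x, y, z, wx, wy, wz], ...]. A call has 1 to 10 rows; each row is the pose to reach, as a shift and turn from the pose commanded when the call began, along the tool's axes at that moment; what a row does not reach only later rows make up. A row lasts 1/12 s, in which the tool goes at most 41.7 mm and 7.16 degrees, less where a joint would pass 70% of its speed; a pose out of reach is approached as far as the arm can. A call with a number of a shift or a turn outside -1 to 1 is refused whole. A call with a gripper value outside its range is refused whole. OPENING is the gripper's target within -1 to 1 (shut at 1, half-way at 0, fully open at -1), set as the call begins (- or left out, the last holds). The fingers move at their own pace and stop on an object; the grip force is fixed at half the most. Time passes only in rows, so rows that repeat a pose let the fingers close. It gives the time, the measured TCP pose, the force, the opening and the grip force at its end, in the units of the state.
- robot.get_obs(): the state, without advancing time (a new reading comes with each control period).
- viewer.snapshot(name): name is "side" or "top"; returns the picture (480x640x3 uint8, red, green, blue); there is no depth.
- viewer.calibration(name): a dict with "fx", "fy", "cx", "cy" (pixels), "R" (3x3) and "t" (3): a world point X has camera coordinates R X + t. Camera axes: x right, y down, z forward; pixel columns grow to the right and rows downward; lengths in m; the calibration is good to about 2 mm. A picture is of the moment at which its call begins. calibration takes no time and is no camera call.
- robot.close_job(): hands the job in; it is judged then, once.
The state is a dict: "time": time; "joint_positions": joint angles; "qvel": joint speeds; "joint_torque": joint torques, N m; "tool_pos": TCP position; "ee_rot": TCP orientation; "wrist_force": force on the tool from outside, world axes, zero at the start; "wrist_torque": the same for the moment, N m; "width": finger opening in m; "finger_force": force on a finger pad.
Only numpy, scipy, OpenCV 4.12 (cv2) and the standard library are available. Lean on these libraries where they do the work, as an engineer would, in place of code of your own. Each camera call takes 0.05 s, during which the arm holds its last target. There are 200 camera calls.

## Working session

There is one attempt and no reset: what is moved stays moved. The work goes in short steps, Python scripts to look and compute and a shell command to move; the robot and the scene stay as the last step left them, time stands still between calls to the robot, and variables do not carry over. Pictures are saved under pics/ and viewed, at most 14 in all, crops included, and the job is handed in when it is done.

```bash
mkdir -p pics && python3 - <<'E'
from bench import robot, viewer
import cv2
for n in ("top","side"):
    im=viewer.snapshot(n); cv2.imwrite(f"pics/{n}0.png",im[:,:,::-1])
    c=viewer.calibration(n); print(n,c)
o=robot.get_obs(); print(o)
E
```

```text
top {'fx': 623.1924490981463, 'fy': 623.1924490981463, 'cx': 313.1331430764281, 'cy': 240.31398103633575, 'R': array([[-0.00253499, -0.99998604, -0.00463678],
       [-0.99605553,  0.00293624, -0.08868345],
       [ 0.08869582,  0.00439367, -0.99604907]]), 't': array([-0.01232319,  0.50785127,  1.36139543])}
side {'fx': 598.365724992198, 'fy': 598.365724992198, 'cx': 308.75108637288554, 'cy': 236.64213899178273, 'R': array([[ 0.81711024, -0.57645369, -0.00565686],
       [-0.34796263, -0.48535817, -0.80209068],
       [ 0.45962253,  0.65736488, -0.59717547]]), 't': array([-0.44663221,  0.19567232,  1.13713179])}
{'time': 0.1, 'joint_positions': array([ 1.12687770e+00,  8.78766179e-02,  1.37206125e+00, -4.85018942e-07,
        1.68358044e+00, -1.03048957e-01]), 'qvel': array([-0.00060655, -0.0013428 , -0.00399564, -0.00080888, -0.00039162,
       -0.00028966]), 'joint_torque': array([ 2.47243290e-03, -3.41249049e+01, -3.03303266e+01,  7.20272167e-02,
        3.02977581e-02, -9.84868643e-05]), 'tool_pos': array([0.18364208, 0.51793262, 0.20444489]), 'ee_rot': array([-3.13967717e+00, -1.97605924e-04,  2.80072274e+00]), 'wrist_force': array([ 0.39861273, -0.25635195,  0.70498533]), 'wrist_torque': array([-0.02836246, -0.00948885, -0.02356006]), 'finger_force': 0.0, 'width': 0.09408427830289434}
```

View pics/top0.png

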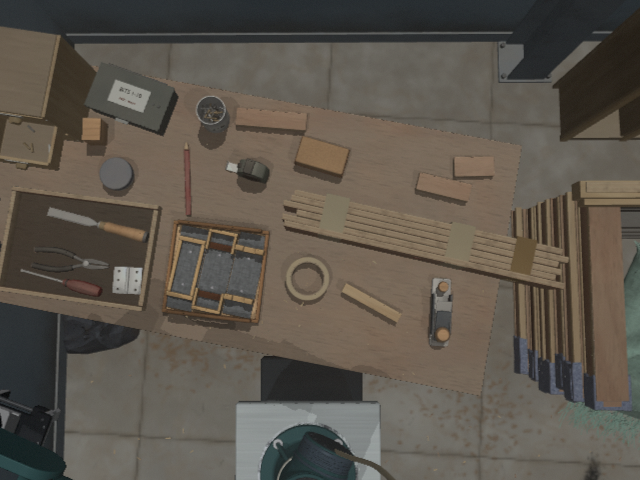

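View pics/side0.png

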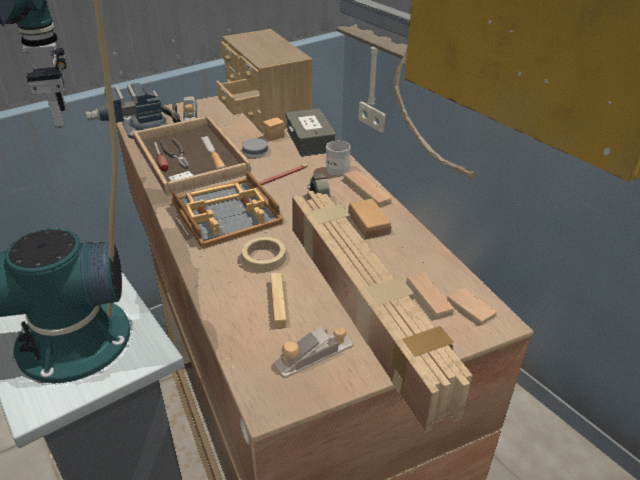

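The top view shows the tray at about (217,272), plane (441,312), tape measure (248,170), pencil (187,180), roll (307,278), strip (371,302) and sanding block (322,156). A tall bundle of strips lies behind the strip and plane. I'll zoom in on the pieces.

```bash
python3 - <<'E'
import cv2, numpy as np
t=cv2.imread("pics/top0.png"); s=cv2.imread("pics/side0.png")
def g(i): return cv2.LUT(i,(255*(np.arange(256)/255)**0.6).astype('uint8'))
def c(i,x,y,w,h,W,H): return g(cv2.resize(i[y:y+h,x:x+w],(W,H),interpolation=cv2.INTER_CUBIC))
A=c(t,155,212,125,115,400,368)   # x3.2
B=c(s,165,165,125,85,400,272)    # 3.2
C=c(t,170,135,120,90,400,300)    # 3.33
D=c(t,400,270,80,85,240,255)  # 3
E=c(s,265,315,100,65,400,260)
out=np.zeros((600,800,3),'uint8')
out[:368,:400]=A; out[:272,400:]=B; out[272:572,400:]=C; out[345:600,:240]=D
cv2.imwrite("pics/crop1.png",out)
E
```

```text
(no output)
```

View pics/crop1.png

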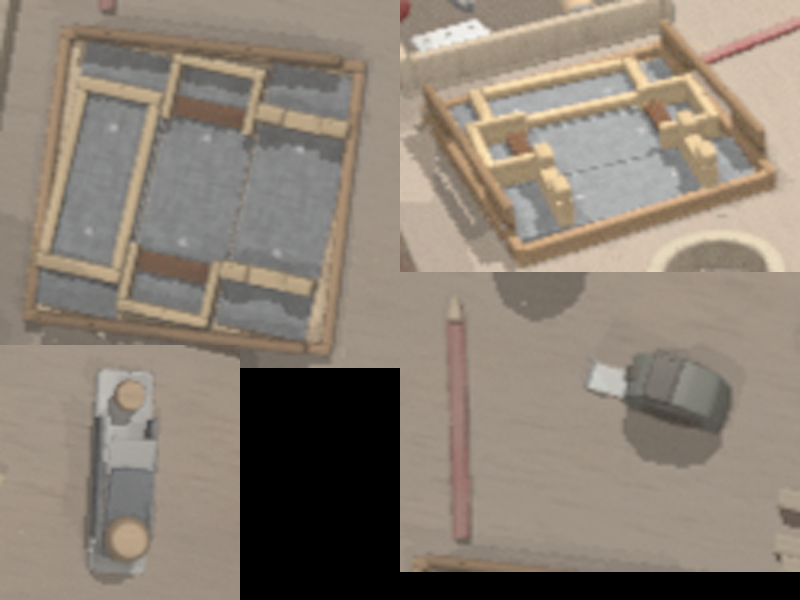

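Crop: the tape cradle is on the left (crop ~(97,180)), the plane cradle is in the middle with rests at (208,111) and (172,266), and the pencil cradle is on the right with saddles at (304,120) and (266,278). The tape's tongue points left, towards +y. Next I'll measure all of these by rays.

```bash
cat > h.py <<'E'
import numpy as np, cv2
from bench import robot, viewer
C={n:viewer.calibration(n) for n in("top","side")}
def ray(n,p,z):
    c=C[n]; d=c["R"].T@np.array([(p[0]-c["cx"])/c["fx"],(p[1]-c["cy"])/c["fy"],1]); o=-c["R"].T@c["t"]
    return o+d*(z-o[2])/d[2]
def proj(n,X):
    c=C[n]; q=c["R"]@np.array(X)+c["t"]; return np.array([c["fx"]*q[0]/q[2]+c["cx"],c["fy"]*q[1]/q[2]+c["cy"]])
def snap(n,f=None):
    im=viewer.snapshot(n)[:,:,::-1].copy()
    if f: cv2.imwrite("pics/"+f,im)
    return im
def tri(a,b):
    A=[];B=[]
    for n,p in(("top",a),("side",b)):
        c=C[n];u=(p[0]-c["cx"])/c["fx"];v=(p[1]-c["cy"])/c["fy"];R,t=c["R"],c["t"]
        A+=[R[0]-u*R[2],R[1]-v*R[2]];B+=[u*t[2]-t[0],v*t[2]-t[1]]
    return np.linalg.lstsq(np.array(A),np.array(B),rcond=None)[0]
def blobs(m,x,y,w,h,k=1):
    z=np.zeros_like(m); z[y:y+h,x:x+w]=m[y:y+h,x:x+w]
    cs=sorted(cv2.findContours(z,0,cv2.CHAIN_APPROX_NONE)[0],key=cv2.contourArea)[::-1][:k]
    return cs
E
python3 - <<'E'
from h import *
np.set_printoptions(precision=4,suppress=True)
im=cv2.imread("pics/top0.png"); hsv=cv2.cvtColor(im,cv2.COLOR_BGR2HSV); H,S,V=[hsv[...,i].astype(int) for i in range(3)]
for p in[(187,180),(250,300),(217,272),(220,245),(441,330),(437,290),(250,172),(233,167),(195,252),(182,270)]: print(p,hsv[p[1],p[0]])
def rep(nm,c,z):
    bx=cv2.boxPoints(cv2.minAreaRect(c)); W=np.array([ray("top",p,z)[:2] for p in bx]); ce=W.mean(0)
    e=W[1]-W[0],W[2]-W[1]; L=e[0] if np.linalg.norm(e[0])>np.linalg.norm(e[1]) else e[1]
    print(nm,cv2.contourArea(c),"c",ce,"dims",[round(float(np.linalg.norm(x)),4) for x in e],"ang",np.degrees(np.arctan2(L[1],L[0]))%180)
red=(((H<6)|(H>172))&(S>90)).astype('uint8')
rep("pencil",blobs(red,165,130,45,95)[0],.008)
rest=(((H<9)|(H>172))&(S>70)&(V<110)).astype('uint8')
for c in blobs(rest,190,225,60,90,4): rep("rest",c,.020)
wood=((H>8)&(H<24)&(S>95)&(V>125)).astype('uint8')
cv2.imwrite("pics/m.png",np.hstack([red,rest,wood])*255)
gr=((S<45)).astype('uint8')
rep("plane",blobs(gr,415,265,50,95)[0],.0)
rep("tape",blobs(((S<60)|(V<70)).astype('uint8'),222,145,55,45)[0],.031)
ton=((S<45)&(V>140)).astype('uint8'); rep("tongue",blobs(ton,222,150,25,35)[0],.008)
E
```

```text
(187, 180) [  6  95 115]
(250, 300) [ 18 106 157]
(217, 272) [90  3 94]
(220, 245) [ 11 131  74]
(441, 330) [ 15 106 152]
(437, 290) [25 20 77]
(250, 172) [23 34 60]
(233, 167) [ 22  17 164]
(195, 252) [30  3 88]
(182, 270) [80  8 94]
pencil 63.5 c [0.6234 0.2708] dims [0.0101, 0.0575] ang 5.210555705513428
plane 1082.0 c [ 0.349  -0.2979] dims [0.1512, 0.048] ang 176.28928390101467
tape 683.5 c [0.6671 0.1311] dims [0.0473, 0.1047] ang 72.9039764508834
tongue 57.0 c [0.6771 0.1698] dims [0.0173, 0.0223] ang 73.68762703761912
```

```bash
python3 - <<'E'
from h import *
np.set_printoptions(precision=4,suppress=True)
im=cv2.imread("pics/top0.png"); hsv=cv2.cvtColor(im,cv2.COLOR_BGR2HSV); H,S,V=[hsv[...,i].astype(int) for i in range(3)]
print("bench",hsv[200,230],"tray",hsv[222,200], "wood",hsv[245,181])
def rep(nm,c,z):
    (a,b),d,_=cv2.minAreaRect(c); bx=cv2.boxPoints(cv2.minAreaRect(c)); W=np.array([ray("top",p,z)[:2] for p in bx]); ce=W.mean(0)
    e=W[1]-W[0],W[2]-W[1]; L=e[0] if np.linalg.norm(e[0])>np.linalg.norm(e[1]) else e[1]
    print(nm,"px",round(a,1),round(b,1),cv2.contourArea(c),"c",ce,"dims",[round(float(np.linalg.norm(x)),4) for x in e],"ang",np.degrees(np.arctan2(L[1],L[0]))%180)
red=(((H<10)|(H>172))&(S>75)).astype('uint8')
rep("pencil",blobs(red,165,130,45,82)[0],.008)
rest=((H<14)&(S>100)&(V<95)).astype('uint8')
for c in blobs(rest,190,225,60,90,4): rep("rest",c,.020)
wood=((H>8)&(H<26)&(S>70)&(V>135)).astype('uint8')
cv2.imwrite("pics/m.png",cv2.resize((np.hstack([red,rest,wood])*255).reshape(480,3,640).transpose(0,1,2)[212:327,:,155:280].reshape(115,-1),None,fx=2.1,fy=2.1))
tray=((S>45)).astype('uint8')
print("cam",-C["top"]["R"].T@C["top"]["t"], -C["side"]["R"].T@C["side"]["t"])
# crop-picked features (top view): rest centres, saddle ends, frame outer corners
f=lambda x,y:(155+x/3.2,212+y/3.2)
for nm,p,z in[("r+",(208,111),.02),("r-",(172,266),.02),("s+",(304,120),.044),("s-",(266,278),.044),("f1",(78,82),.022),("f2",(160,97),.022),("f3",(118,278),.022),("f4",(37,262),.022),("T1",(63,32),.046),("T2",(365,65),.046),("T3",(328,353),.046),("T4",(25,318),.046)]: print(nm,ray("top",f(*p),z)[:2])
# bundle height: end corner matched in both views
for a,b in[((568,258),(468,378)),((285,203),(295,197)),((293,191),(318,192))]:
    print("bundle",tri(a,b))
E
```

```text
bench [ 16  62 119] tray [ 15 109  91] wood [18 67 76]
pencil px 187.1 180.5 276.5 c [0.6463 0.2716] dims [0.0128, 0.1404] ang 2.4318281117303684
rest px 220.0 246.6 98.5 c [0.4946 0.1936] dims [0.0126, 0.0479] ang 77.73985360036292
rest px 208.9 295.0 97.5 c [0.3875 0.2168] dims [0.0126, 0.0474] ang 77.84467484564769
rest px 203.3 225.8 0.5 c [0.5414 0.2314] dims [0.0016, 0.0032] ang 45.13562520615395
rest px 206.0 225.0 0.0 c [0.5431 0.2253] dims [0.0, 0.0] ang 0.0
cam [ 0.3851 -0.0198  1.401 ] [-0.0896 -0.91    0.8335]
r+ [0.4944 0.1935]
r- [0.3872 0.2172]
s+ [0.4862 0.1241]
s- [0.3789 0.1492]
f1 [0.5147 0.2838]
f2 [0.5041 0.2267]
f3 [0.379 0.254]
f4 [0.3901 0.3101]
T1 [0.5469 0.2894]
T2 [0.5236 0.0825]
T3 [0.3284 0.1067]
T4 [0.3523 0.3118]
bundle [ 0.4633 -0.5469  0.0992]
bundle [0.5675 0.0543 0.0824]
bundle [0.602  0.0313 0.0931]
```

View pics/m.png

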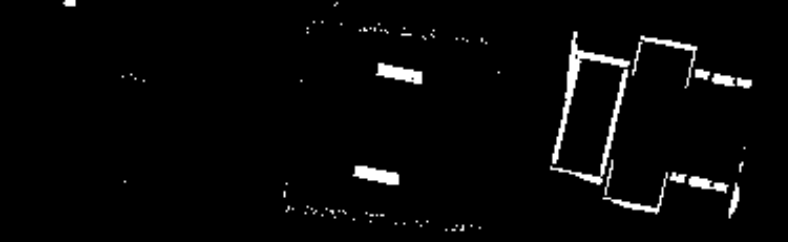

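The mask picture shows both rests, the frame rails and the saddles clearly. The cradles sit at about −12° yaw, a few degrees off the tray walls. I'll refine the tape frame, saddles, pencil ends and tongue numerically.

```bash
python3 - <<'E'
from h import *
np.set_printoptions(precision=4,suppress=True)
im=cv2.imread("pics/top0.png"); hsv=cv2.cvtColor(im,cv2.COLOR_BGR2HSV); H,S,V=[hsv[...,i].astype(int) for i in range(3)]
wood=((H>8)&(H<26)&(S>60)&(V>125)).astype('uint8')
# tape frame: inner felt region = grey hole inside the frame
felt=(S<30).astype('uint8')
c=blobs(felt,160,240,50,62)[0]
bx=cv2.boxPoints(cv2.minAreaRect(c)); print("felt box px",bx.round(1).tolist())
for z in(.012,.022):
  W=np.array([ray("top",p,z)[:2] for p in bx]); print(z,"c",W.mean(0),"sides",W[1]-W[0],W[2]-W[1])
# saddles: wood pixels right of plane cradle
for y0,y1 in((242,258),(290,306)):
  m=np.zeros_like(wood); m[y0:y1,222:266]=wood[y0:y1,222:266]
  m=cv2.morphologyEx(m,cv2.MORPH_CLOSE,np.ones((3,5)))
  n,l,st,ce=cv2.connectedComponentsWithStats(m); i=1+st[1:,4].argmax()
  q=np.argwhere(l==i)[:,::-1].astype('float32'); r=cv2.minAreaRect(q); b=cv2.boxPoints(r)
  W=np.array([ray("top",p,.043)[:2] for p in b]); print("saddle px",r,"c",W.mean(0),"sides",W[1]-W[0],W[2]-W[1])
# pencil
red=((((H<10)|(H>172))&(S>75))).astype('uint8')
q=blobs(red,165,120,45,102,1)[0][:,0]; lo,hi=q[q[:,1].argmin()],q[q[:,1].argmax()]; print("red ends",lo,hi,ray("top",lo,.009)[:2],ray("top",hi,.009)[:2])
print("tip guess",ray("top",(186.5,142.5),.006)[:2], "tail",ray("top",(188.6,215.5),.01)[:2])
# tongue
ton=((S<45)&(V>120)).astype('uint8'); q=blobs(ton,220,150,30,35)[0]; bx=cv2.boxPoints(cv2.minAreaRect(q)); print("tongue px",bx.round(1).tolist()); print(np.array([ray("top",p,.008)[:2] for p in bx]))
dk=((V<100)&(S<60)).astype('uint8'); q=blobs(dk,230,150,45,40)[0]; bx=cv2.boxPoints(cv2.minAreaRect(q)); print("case px",bx.round(1).tolist()); print(np.array([ray("top",p,.05)[:2] for p in bx]))
E
```

```text
felt box px [[170.6999969482422, 290.20001220703125], [182.39999389648438, 240.3000030517578], [200.3000030517578, 244.60000610351562], [188.60000610351562, 294.3999938964844]]
0.012 c [0.4491 0.2712] sides [ 0.1113 -0.0243] [-0.0096 -0.0402]
0.022 c [0.4487 0.2691] sides [ 0.1105 -0.0242] [-0.0095 -0.0399]
saddle px ((246.5, 247.5), (11.0, 31.0), 90.0) c [0.4907 0.1319] sides [-0.0002 -0.0679] [-0.0241 -0.0001]
saddle px ((241.0, 297.5), (15.0, 38.0), 90.0) c [0.3818 0.1431] sides [-0.0002 -0.0826] [-0.0324 -0.0002]
red ends [184 150] [186 214] [0.7161 0.2795] [0.5694 0.2726]
tip guess [0.7342 0.2747] tail [0.5658 0.2665]
tongue px [[225.89999389648438, 169.1999969482422], [227.89999389648438, 161.5], [238.1999969482422, 164.10000610351562], [236.3000030517578, 171.8000030517578]]
[[0.6716 0.1837]
 [0.6895 0.1795]
 [0.6834 0.1559]
 [0.6655 0.1602]]
case px [[234.39999389648438, 176.10000610351562], [239.60000610351562, 156.0], [272.0, 164.5], [266.79998779296875, 184.5]]
[[0.6477 0.1589]
 [0.6924 0.1478]
 [0.6732 0.0763]
 [0.6286 0.0876]]
```

```bash
cat > go.py <<'E'
# prints remaining shift/turn in tool units to a TCP target x y z yaw(deg)
import sys; from bench import robot; import numpy as np
from scipy.spatial.transform import Rotation as Ro
x,y,z,yaw=map(float,sys.argv[1:5]); o=robot.get_obs(); R=Ro.from_euler('xyz',o["ee_rot"])
d=R.inv().apply(np.array([x,y,z])-o["tool_pos"])/.2
w=(R.inv()*Ro.from_euler('xyz',[180,0,yaw],degrees=True)).as_rotvec(degrees=True)/30
print("t %.2f"%o["time"],"pos",o["tool_pos"].round(4),"yaw %.2f"%np.degrees(o["ee_rot"][2]),"w %.4f"%o["width"],"F",o["wrist_force"].round(1),"ff %.1f"%o["finger_force"],"| shift",d.round(3),"turn",w.round(3))
E
H="python3 -m handwheel"
$H '[[-0.817,-0.686,0,0,0,0],[-0.817,-0.686,0,0,0,0],[-0.817,-0.686,0,0,0,0],[-0.817,-0.686,0,0,0,0],[-0.817,-0.686,0,0,0,0],[-0.817,-0.686,0,0,0,0]]' -1
$H '[[-0.817,-0.686,0,0,0,0],[-0.817,-0.686,0,0,0,0],[-0.817,-0.686,0,0,0,0],[-0.817,-0.686,0,0,0,0],[-0.817,-0.686,0,0,0,0],[-0.817,-0.686,0,0,0,0]]'
$H '[[-0.168,-0.727,0.1,0,0,0],[-0.168,-0.727,0.1,0,0,0],[-0.168,-0.727,0.1,0,0,0],[-0.168,-0.727,0.1,0,0,0]]'
$H '[[-0.168,-0.727,0.1,0,0,0],[-0.168,-0.727,0.1,0,0,0],[-0.168,-0.727,0.1,0,0,0],[-0.168,-0.727,0.1,0,0,0]]'
$H '[[-0.168,-0.727,0.1,0,0,-0.527],[-0.168,-0.727,0.1,0,0,-0.527],[-0.168,-0.727,0.1,0,0,-0.527],[-0.168,-0.727,0.1,0,0,-0.527],[-0.168,-0.727,0.1,0,0,-0.527],[-0.168,-0.727,0.1,0,0,-0.527]]'
python3 go.py .349 -.295 .006 176.3
python3 - <<'E'
from h import *
a=snap("top"); b=snap("side")
cv2.imwrite("pics/p1.png",np.hstack([cv2.resize(a[240:390,380:520],(400,429)),cv2.resize(b[220:400,240:408],(400,429))]))
E
```

```text
time: 0.6
tool_pos: [0.2944, 0.3297, 0.2052]
ee_rot: [-3.139, 0.002, 2.794]
wrist_force: [0.1, 0.0, 0.1]
width: 0.0939
finger_force: 0.0
time: 1.1
tool_pos: [0.4024, 0.1457, 0.2049]
ee_rot: [-3.139, 0.001, 2.793]
wrist_force: [-1.0, -0.7, -0.8]
width: 0.094
finger_force: 0.0
time: 1.43
tool_pos: [0.3822, 0.0005, 0.1846]
ee_rot: [-3.141, -0.001, 2.8]
wrist_force: [0.6, 0.5, 0.3]
width: 0.094
finger_force: 0.0
time: 1.77
tool_pos: [0.3655, -0.1481, 0.1646]
ee_rot: [-3.141, -0.001, 2.799]
wrist_force: [0.4, 0.9, 0.3]
width: 0.0937
finger_force: 0.0
time: 2.27
tool_pos: [0.3491, -0.2945, 0.1443]
ee_rot: [3.139, -0.002, 3.074]
wrist_force: [-0.5, 0.4, 0.1]
width: 0.0938
finger_force: 0.0
t 2.27 pos [ 0.3491 -0.2945  0.1443] yaw 176.11 w 0.0938 F [-0.5  0.4  0.1] ff 0.0 | shift [-0.001 -0.004  0.692] turn [ 0.005 -0.003 -0.006]
```

View pics/p1.png

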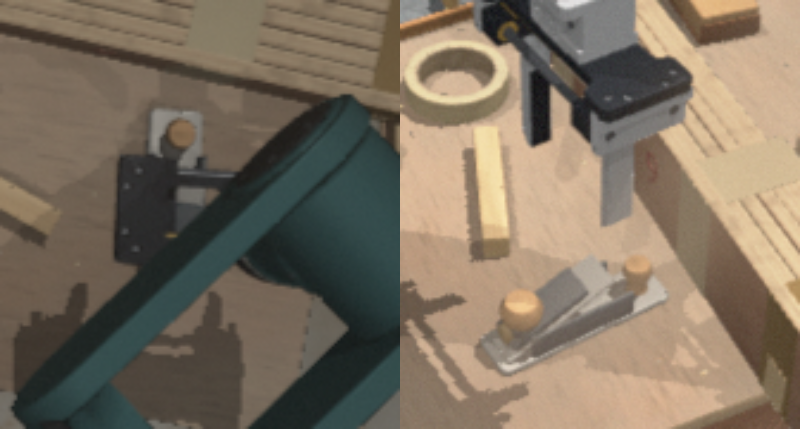

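The gripper hovers over the plane, in line with it and straddling its middle. Going down to grip.

```bash
H="python3 -m handwheel"
$H '[[0,0,0.4,0,0,0],[0,0,0.4,0,0,0],[0,0,0.6,0,0,0],[0,0,0.65,0,0,0],[0,0,0.685,0,0,0],[0,0,0.69,0,0,0],[0,0,0.69,0,0,0]]' | head -2
$H '[[0,0,0,0,0,0],[0,0,0,0,0,0],[0,0,0,0,0,0],[0,0,0,0,0,0],[0,0,0,0,0,0],[0,0,0,0,0,0],[0,0,0,0,0,0],[0,0,0,0,0,0],[0,0,0,0,0,0],[0,0,0,0,0,0]]' 1
python3 go.py .349 -.295 .13 176.3
```

```text
time: 2.95
tool_pos: [0.3508, -0.2949, 0.0094]
time: 3.78
tool_pos: [0.3493, -0.2944, 0.0074]
ee_rot: [-3.141, -0.0, 3.077]
wrist_force: [-0.5, -1.0, 0.1]
width: 0.0418
finger_force: 30.0
t 3.78 pos [ 0.3493 -0.2944  0.0074] yaw 176.28 w 0.0418 F [-0.5 -1.   0.1] ff 30.0 | shift [ 0.001 -0.003 -0.613] turn [-0.    -0.    -0.001]
```

```bash
H="python3 -m handwheel"
$H '[[0,0,-0.1,0,0,0],[0,0,-0.25,0,0,0],[0,0,-0.4,0,0,0],[0,0,-0.6,0,0,0],[0,0,-0.6,0,0,0]]' | head -2
$H '[[-0.03,0.15,0,0,0,0],[-0.06,0.35,0,0,0,0],[-0.08,0.55,0,0,0,0],[-0.09,0.75,0,0,0,0],[-0.099,0.841,0,0,0,0]]' | head -2
$H '[[-0.03,0.2,0,0,0,0],[-0.06,0.4,0,0,0,0],[-0.08,0.6,0,0,0,0],[-0.09,0.75,0,0,0,0],[-0.099,0.841,0,0,0,0]]' | head -2
$H '[[-0.03,0.2,0,0,0,0.1],[-0.06,0.4,0,0,0,0.2],[-0.08,0.6,0,0,0,0.283],[-0.09,0.75,0,0,0,0.283],[-0.099,0.841,0,0,0,0.283],[-0.099,0.841,0,0,0,0.283],[-0.099,0.841,0,0,0,0.283]]'
python3 go.py .441 .2052 .0274 167.8
python3 - <<'E'
from h import *
a=snap("top"); b=snap("side")
cv2.imwrite("pics/p2.png",np.hstack([cv2.resize(a[200:340,150:290],(400,400)),cv2.resize(b[100:250,160:310],(400,400))]))
E
```

```text
time: 4.2
tool_pos: [0.3523, -0.2972, 0.1346]
time: 4.62
tool_pos: [0.3785, -0.1229, 0.1247]
time: 5.03
tool_pos: [0.4091, 0.0422, 0.125]
time: 5.62
tool_pos: [0.4399, 0.2057, 0.1248]
ee_rot: [-3.139, -0.004, 2.931]
wrist_force: [-0.3, -0.7, -5.2]
width: 0.0419
finger_force: 30.0
t 5.62 pos [0.4399 0.2057 0.1248] yaw 167.93 w 0.0419 F [-0.3 -0.7 -5.2] ff 30.0 | shift [-0.008 -0.     0.487] turn [-0.005 -0.008  0.004]
```

View pics/p2.png

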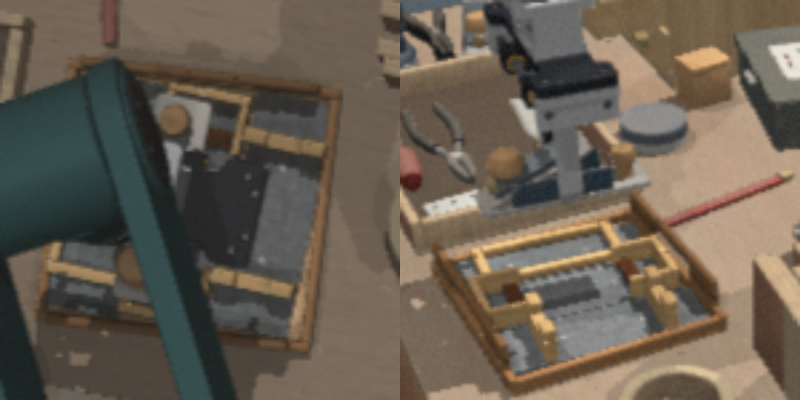

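```bash
python3 - <<'E'
from h import *
f=lambda x,y:(160+(x-400)*.375,100+y*.375)
a=ray("side",f(487,212),.118)[:2];b=ray("side",f(649,184),.118)[:2]; m=(a+b)/2; T=np.array([.4399,.2057]); u=np.array([.9774,-.2113])
print(a,b,np.linalg.norm(b-a),np.degrees(np.arctan2(*(b-a)[::-1])),"mid-TCP along",(m-T)@u,"across",(m-T)@np.array([.2113,.9774]))
E
```

```text
[0.37078279 0.21331967] [0.50900989 0.17257722] 0.1441064807917007 -16.42288691229336 mid-TCP along 0.0026908226447543517 across -0.012464141068029205
```

```bash
H="python3 -m handwheel"
$H '[[-0.004,0,0.1,0,0,0],[-0.004,0,0.25,0,0,0],[-0.004,0,0.36,0,0,0],[-0.004,0,0.4,0,0,0],[-0.004,0,0.42,0,0,0],[-0.004,0,0.44,0,0,0],[-0.004,0,0.455,0,0,0]]'|sed -n 2,4p
$H '[[0,0,0.008,0,0,0],[0,0,0.016,0,0,0],[0,0,0.023,0,0,0],[0,0,0.028,0,0,0],[0,0,0.028,0,0,0]]'
python3 go.py .441 .2052 .0274 167.8
```

```text
tool_pos: [0.4433, 0.2052, 0.0376]
ee_rot: [3.14, 0.002, 2.928]
wrist_force: [0.4, 0.3, -4.9]
time: 6.72
tool_pos: [0.4422, 0.2054, 0.031]
ee_rot: [3.141, 0.0, 2.929]
wrist_force: [0.9, 0.8, -5.3]
width: 0.0417
finger_force: 30.0
t 6.72 pos [0.4422 0.2054 0.031 ] yaw 167.80 w 0.0417 F [ 0.9  0.8 -5.3] ff 30.0 | shift [ 0.006 -0.002  0.018] turn [0. 0. 0.]
```

```bash
H="python3 -m handwheel"
$H '[[0,0,0.005,0,0,0],[0,0,0.01,0,0,0],[0,0,0.014,0,0,0],[0,0,0.018,0,0,0],[0,0,0.018,0,0,0],[0,0,0.018,0,0,0]]'
python3 go.py .441 .2052 .0274 167.8
```

```text
time: 7.22
tool_pos: [0.4422, 0.2053, 0.0274]
ee_rot: [3.141, 0.0, 2.929]
wrist_force: [-0.5, 0.3, -3.9]
width: 0.0417
finger_force: 30.0
t 7.22 pos [0.4422 0.2053 0.0274] yaw 167.80 w 0.0417 F [-0.5  0.3 -3.9] ff 30.0 | shift [ 0.006 -0.002  0.   ] turn [ 0.  0. -0.]
```

```bash
H="python3 -m handwheel"
$H '[[0,0,0.004,0,0,0],[0,0,0.006,0,0,0],[0,0,0.006,0,0,0]]'|sed -n 2,4p
$H '[[0,0,0,0,0,0],[0,0,0,0,0,0],[0,0,0,0,0,0],[0,0,0,0,0,0],[0,0,0,0,0,0]]' -0.15
$H '[[0,0,-0.1,0,0,0],[0,0,-0.3,0,0,0],[0,0,-0.5,0,0,0],[0,0,-0.6,0,0,0],[0,0,-0.6,0,0,0]]' |head -2
python3 go.py .664 .1188 .15 75
```

```text
tool_pos: [0.4422, 0.2053, 0.0274]
ee_rot: [3.141, 0.0, 2.929]
wrist_force: [-4.7, -1.3, 4.9]
time: 7.88
tool_pos: [0.4423, 0.2054, 0.0261]
ee_rot: [3.141, 0.0, 2.929]
wrist_force: [-0.8, 0.4, 0.6]
width: 0.0539
finger_force: 0.0
time: 8.3
tool_pos: [0.4457, 0.2065, 0.1527]
t 8.30 pos [0.4457 0.2065 0.1527] yaw 167.79 w 0.0536 F [0.4 0.5 0.3] ff 0.0 | shift [-1.159 -0.198  0.025] turn [0.026 0.006 3.093]
```

```bash
H="python3 -m handwheel"
$H '[[-0.58,-0.1,0,0,0,0],[-0.58,-0.1,0,0,0,0],[-0.58,-0.1,0,0,0,0],[-0.58,-0.1,0,0,0,0]]' -0.5|head -2
$H '[[-0.58,-0.1,0.02,0,0,1],[-0.58,-0.1,0.02,0,0,1],[-0.58,-0.1,0.02,0,0,1],[-0.58,-0.1,0.02,0,0,1],[-0.58,-0.1,0.02,0,0,1]]'|head -2
$H '[[0,0,0,0,0,1],[0,0,0,0,0,1],[0,0,0,0,0,1],[0,0,0,0,0,1],[0,0,0,0,0,1]]'|head -2
$H '[[0,0,0,0,0,1],[0,0,0,0,0,1],[0,0,0,0,0,1],[0,0,0,0,0,1],[0,0,0,0,0,1],[0,0,0,0,0,1]]'|head -2
python3 go.py .664 .1188 .15 75
python3 - <<'E'
from h import *
a=snap("top","t3.png"); b=snap("side","s3.png")
cv2.imwrite("pics/p3.png",np.hstack([cv2.resize(a[135:335,150:300],(450,600)),cv2.resize(b[120:250,270:346],(350,600))]))
E
```

```text
time: 8.63
tool_pos: [0.5551, 0.1582, 0.1432]
time: 9.05
tool_pos: [0.6604, 0.1162, 0.1385]
time: 9.47
tool_pos: [0.6591, 0.1181, 0.1419]
time: 9.97
tool_pos: [0.6597, 0.1176, 0.1421]
t 9.97 pos [0.6597 0.1176 0.1421] yaw 78.08 w 0.0709 F [-0.1  0.9 -0.4] ff 0.0 | shift [ 0.01  0.02 -0.04] turn [-0.001 -0.     0.103]
```

View pics/p3.png

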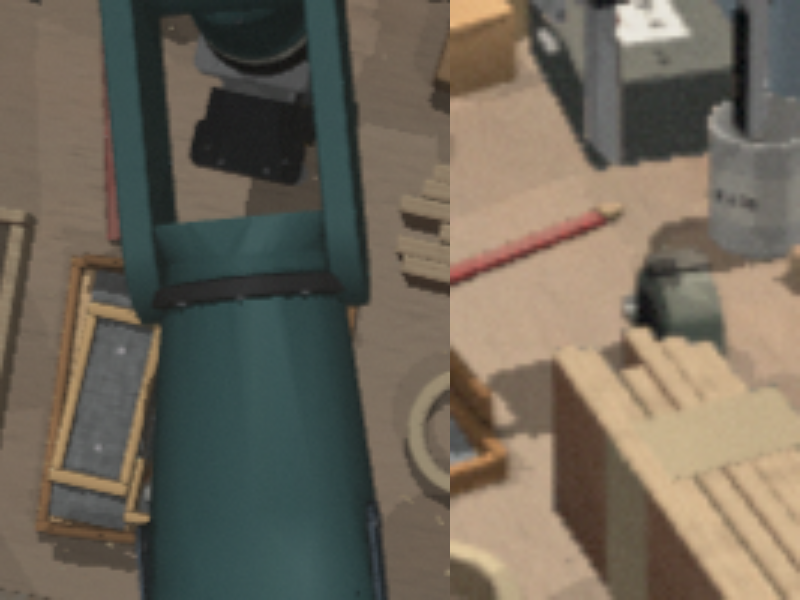

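```bash
python3 - <<'E'
from h import *
o=np.array([.668,.133,0]); a=np.radians(255); Y=np.array([np.cos(a),np.sin(a),0]); X=np.array([np.sin(a),-np.cos(a),0])
for x,y,z in[(-16,-20,62),(16,-20,62),(16,50,62),(-16,50,62),(0,-50,4),(16,50,0),(-16,50,0)]:
    P=o+(X*x+Y*y+np.array([0,0,z]))/1000
    s=proj("side",P); t=proj("top",P); print((x,y,z),"side crop",((s-[270,120])*4.61+[450,0]).round(),"crop1 C",((t-[170,135])*3.333+[400,272]).round())
E
```

```text
(-16, -20, 62) side crop [684. 236.] crop1 C [629. 344.]
(16, -20, 62) side crop [629. 247.] crop1 C [616. 390.]
(16, 50, 62) side crop [675. 310.] crop1 C [719. 417.]
(-16, 50, 62) side crop [731. 299.] crop1 C [732. 370.]
(0, -50, 4) side crop [638. 305.] crop1 C [591. 374.]
(16, 50, 0) side crop [675. 408.] crop1 C [727. 434.]
(-16, 50, 0) side crop [730. 396.] crop1 C [739. 389.]
```

```bash
H="python3 -m handwheel"
$H '[[0.006,0.005,0.15,0,0,0.1],[0.006,0.005,0.3,0,0,0.1],[0.006,0.005,0.42,0,0,0.1],[0.006,0.005,0.52,0,0,0.1],[0.006,0.005,0.575,0,0,0.1],[0.006,0.005,0.58,0,0,0.1],[0.006,0.005,0.58,0,0,0.1]]'|sed -n 2,4p
$H '[[0,0,0,0,0,0],[0,0,0,0,0,0],[0,0,0,0,0,0],[0,0,0,0,0,0],[0,0,0,0,0,0],[0,0,0,0,0,0],[0,0,0,0,0,0],[0,0,0,0,0,0]]' 1
python3 go.py .664 .1188 .15 75
python3 - <<'E'
from h import *
b=snap("side","s4.png"); cv2.imwrite("pics/p4.png",cv2.resize(b[100:220,270:390],(600,600)))
E
```

```text
tool_pos: [0.6614, 0.1181, 0.0258]
ee_rot: [-3.141, 0.0, 1.307]
wrist_force: [-0.0, -0.5, 0.2]
time: 11.32
tool_pos: [0.6619, 0.1181, 0.0266]
ee_rot: [3.141, -0.0, 1.305]
wrist_force: [-0.0, -0.0, 2.1]
width: 0.0328
finger_force: 30.0
t 11.32 pos [0.6619 0.1181 0.0266] yaw 74.80 w 0.0328 F [-0.  -0.   2.1] ff 30.0 | shift [ 0.006  0.01  -0.617] turn [ 0.002 -0.001 -0.007]
```

View pics/p4.png

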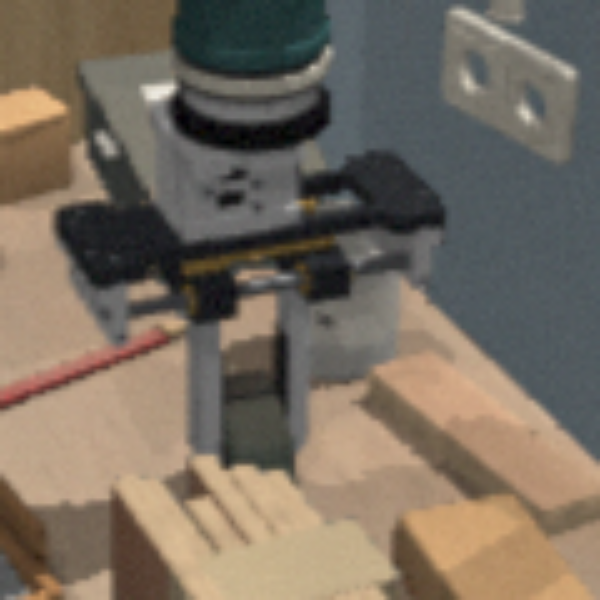

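```bash
H="python3 -m handwheel"
$H '[[0,0,-0.1,0,0,0],[0,0,-0.25,0,0,0],[0,0,-0.4,0,0,0],[0,0,-0.55,0,0,0],[0,0,-0.6,0,0,0]]' | head -2
$H '[[0.08,-0.2,0,0,0,0],[0.16,-0.4,0,0,0,0],[0.23,-0.575,0,0,0,0],[0.23,-0.575,0,0,0,0]]' | head -2
$H '[[0.08,-0.2,0,0,0,-0.2],[0.16,-0.4,0,0,0,-0.4],[0.23,-0.575,0,0,0,-0.6],[0.23,-0.575,0,0,0,-0.8],[0.23,-0.575,0,0,0,-1],[0.23,-0.575,0,0,0,-1]]' | head -2
$H '[[0,0,0,0,0,-0.2],[0,0,0,0,0,-0.4],[0,0,0,0,0,-0.6],[0,0,0,0,0,-0.8],[0,0,0,0,0,-1],[0,0,0,0,0,-1]]' | head -2
$H '[[0,0,0,0,0,-0.2],[0,0,0,0,0,-0.4],[0,0,0,0,0,-0.6],[0,0,0,0,0,-0.8],[0,0,0,0,0,-1],[0,0,0,0,0,-1],[0,0,0,0,0,-1]]' | head -2
python3 go.py .4637 .2668 .12 167.7
python3 - <<'E'
from h import *
a=snap("top","t5.png"); b=snap("side","s5.png")
cv2.imwrite("pics/p5.png",np.hstack([cv2.resize(a[200:340,150:290],(400,400)),cv2.resize(b[110:240,150:280],(400,400))]))
E
```

```text
time: 11.78
tool_pos: [0.6634, 0.1183, 0.1508]
time: 12.12
tool_pos: [0.5554, 0.1968, 0.1432]
time: 12.62
tool_pos: [0.4624, 0.2674, 0.1444]
time: 13.12
tool_pos: [0.4637, 0.2665, 0.1447]
time: 13.7
tool_pos: [0.4638, 0.2668, 0.1454]
t 13.70 pos [0.4638 0.2668 0.1454] yaw 164.45 w 0.0331 F [-0.7  0.9 -2.3] ff 30.0 | shift [ 0.    -0.     0.127] turn [-0.001 -0.002 -0.108]
```

View pics/p5.png

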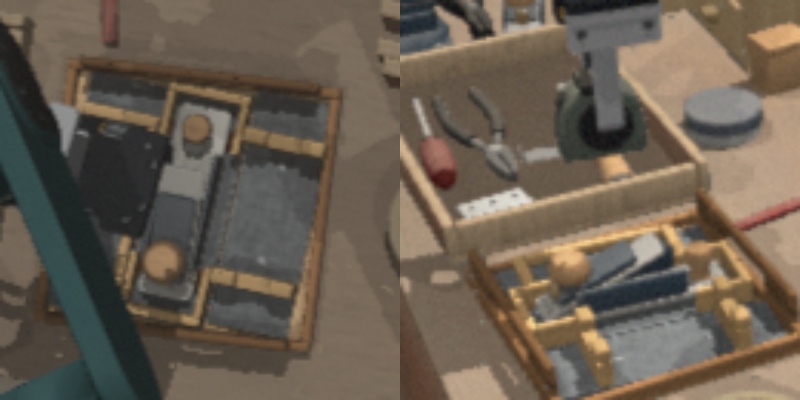

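```bash
python3 - <<'E'
from h import *
f=lambda x,y:(150+(x-400)*.325,110+y*.325)
T=np.array([.4638,.2668]);a=np.radians(-15.55);u=np.array([np.cos(a),np.sin(a)]);v=np.array([-u[1],u[0]])
for n,p,z in[("tongue end",(522,155),.122),("case base near right",(645,150),.122),("case base left",(557,157),.119)]:
    q=ray("side",f(*p),z)[:2]-T; print(n,q@u,q@v)
o=np.array([.4638,.2668,0])
for x,y,z in[(-65,0,122),(35,-16,119),(-35,-16,119)]:
    s=proj("side",[*(T+(u*x+v*y)/1000),z/1000]); print((x,y,z),((s-[150,110])/.325+[400,0]).round())
E
```

```text
tongue end -0.06601233384675868 0.007347472334845232
case base near right 0.0263268841036792 -0.018221103944264523
case base left -0.04014447109289492 0.00011119536144383356
(-65, 0, 122) [525. 159.]
(35, -16, 119) [655. 150.]
(-35, -16, 119) [568. 165.]
```

The plane sits true in its cradle. The tape hangs level over its frame with the tongue towards the robot, and the crop shows it about 2 mm short along the axis. Correcting that and lowering.

```bash
H="python3 -m handwheel"
$H '[[-0.01,0,0.1,0,0,-0.108],[-0.01,0,0.2,0,0,-0.108],[-0.01,0,0.3,0,0,-0.108],[-0.01,0,0.37,0,0,-0.108],[-0.01,0,0.42,0,0,-0.108],[-0.01,0,0.45,0,0,-0.108],[-0.01,0,0.45,0,0,-0.108]]'|sed -n 2,4p
python3 go.py .4657 .2664 .0386 167.7
python3 - <<'E'
from h import *
a=snap("top","t6.png"); b=snap("side","s6.png")
cv2.imwrite("pics/p6.png",np.hstack([cv2.resize(a[210:330,150:270],(400,400)),cv2.resize(b[160:250,165:255],(400,400))]))
E
```

```text
tool_pos: [0.465, 0.2663, 0.0547]
ee_rot: [-3.14, -0.002, 2.932]
wrist_force: [0.4, -0.6, -3.1]
t 14.38 pos [0.465  0.2663 0.0547] yaw 167.97 w 0.0331 F [ 0.4 -0.6 -3.1] ff 30.0 | shift [-0.004  0.001  0.08 ] turn [-0.003 -0.004  0.009]
```

View pics/p6.png

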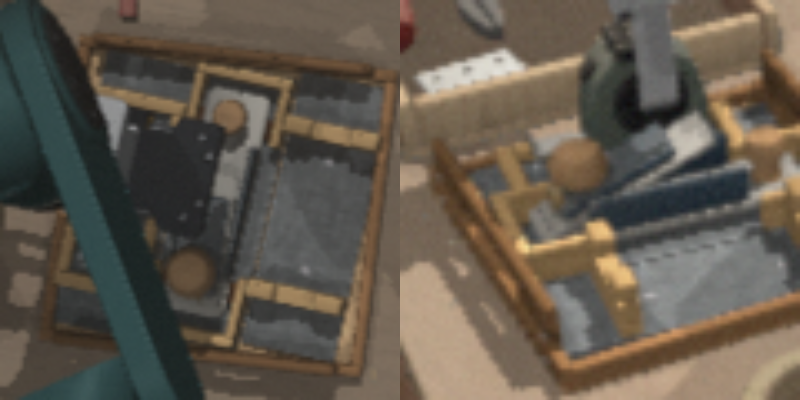

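The tape is over its frame with nothing touching. Lowering slowly and watching the force.

```bash
H="python3 -m handwheel"
$H '[[0,0,0.01,0,0,0],[0,0,0.02,0,0,0],[0,0,0.03,0,0,0],[0,0,0.035,0,0,0],[0,0,0.035,0,0,0]]'|sed -n 2,4p
$H '[[0,0,0.01,0,0,0],[0,0,0.02,0,0,0],[0,0,0.027,0,0,0],[0,0,0.032,0,0,0],[0,0,0.032,0,0,0]]'|sed -n 2,4p
$H '[[0,0,0.004,0,0,0],[0,0,0.008,0,0,0],[0,0,0.01,0,0,0],[0,0,0.01,0,0,0]]'|sed -n 2,4p
python3 go.py .4657 .2664 .0386 167.7
```

```text
tool_pos: [0.4656, 0.2666, 0.0489]
ee_rot: [-3.142, -0.0, 2.933]
wrist_force: [-0.3, -1.1, -2.5]
tool_pos: [0.4655, 0.2666, 0.0423]
ee_rot: [-3.141, -0.001, 2.933]
wrist_force: [0.1, -0.4, -2.7]
tool_pos: [0.4657, 0.2666, 0.0406]
ee_rot: [-3.142, -0.0, 2.933]
wrist_force: [0.4, -0.8, -2.9]
t 15.65 pos [0.4657 0.2666 0.0406] yaw 168.03 w 0.0331 F [ 0.4 -0.8 -2.9] ff 30.0 | shift [-0.    -0.001  0.01 ] turn [-0.    -0.     0.011]
```

```bash
H="python3 -m handwheel"
$H '[[0,0,0.004,0,0,0],[0,0,0.008,0,0,0],[0,0,0.01,0,0,0],[0,0,0.01,0,0,0]]'|sed -n 2,4p
$H '[[0,0,0.003,0,0,0],[0,0,0.006,0,0,0],[0,0,0.006,0,0,0]]'|sed -n 2,4p
python3 go.py .4657 .2664 .0386 167.7
```

```text
tool_pos: [0.4658, 0.2667, 0.0387]
ee_rot: [3.142, 0.0, 2.933]
wrist_force: [0.1, 0.2, -3.2]
tool_pos: [0.4659, 0.2667, 0.0386]
ee_rot: [3.141, 0.001, 2.933]
wrist_force: [-3.0, -1.4, 4.1]
t 16.23 pos [0.4659 0.2667 0.0386] yaw 168.04 w 0.0333 F [-3.  -1.4  4.1] ff 30.0 | shift [ 0.001 -0.002 -0.   ] turn [0.001 0.001 0.011]
```

```bash
H="python3 -m handwheel"
$H '[[0,0,-0.002,0,0,0],[0,0,-0.002,0,0,0],[0,0,-0.002,0,0,0],[0,0,-0.002,0,0,0],[0,0,-0.002,0,0,0]]' 0.2 |sed -n 2,6p
$H '[[0,0,-0.1,0,0,0],[0,0,-0.3,0,0,0],[0,0,-0.5,0,0,0],[0,0,-0.5,0,0,0]]' |head -2
$H '[[-0.2,0.05,0,0,0,-0.2],[-0.4,0.1,0,0,0,-0.4],[-0.6,0.15,0,0,0,-0.49],[-0.8,0.18,0,0,0,-0.49],[-0.895,0.21,0,0,0,-0.49],[-0.895,0.21,0,0,0,-0.49],[-0.895,0.21,0,0,0,-0.49]]' |head -2
python3 go.py .650 .2706 .003 182.8
python3 - <<'E'
from h import *
a=snap("top","t7.png"); b=snap("side","s7.png")
cv2.imwrite("pics/p7.png",np.hstack([cv2.resize(a[130:330,150:285],(405,600)),cv2.resize(b[100:250,170:268],(395,600))]))
E
```

```text
tool_pos: [0.4658, 0.2667, 0.0378]
ee_rot: [3.141, 0.0, 2.933]
wrist_force: [-0.3, -0.4, -0.6]
width: 0.0378
finger_force: 0.0
time: 16.98
tool_pos: [0.4703, 0.2687, 0.1473]
time: 17.57
tool_pos: [0.6498, 0.2703, 0.1363]
t 17.57 pos [0.6498 0.2703 0.1363] yaw -177.31 w 0.0373 F [ 0.7 -0.2  0.4] ff 0.0 | shift [-0.003  0.002  0.666] turn [-0.    -0.004 -0.004]
```

View pics/p7.png

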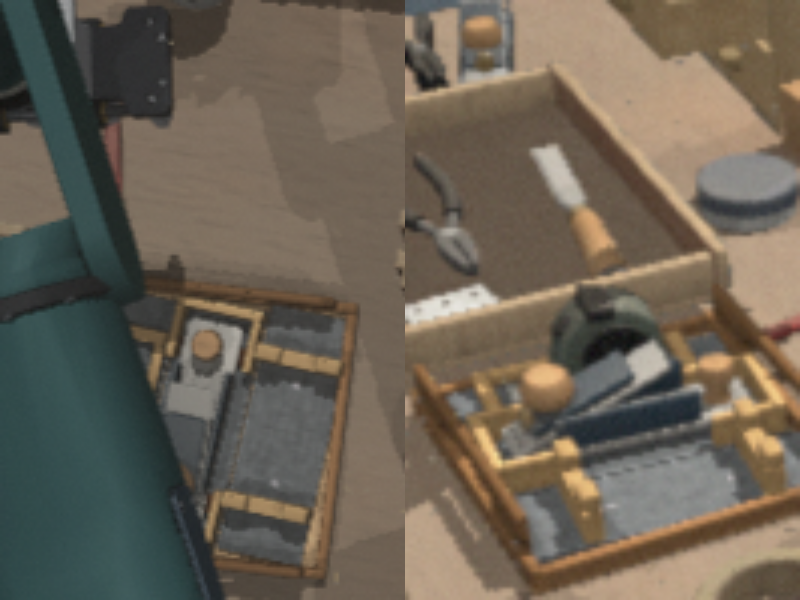

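The tape stands upright in its frame and the gripper is over the pencil. Going down.

```bash
H="python3 -m handwheel"
$H '[[0,0,0.15,0,0,0],[0,0,0.3,0,0,0],[0,0,0.45,0,0,0],[0,0,0.56,0,0,0],[0,0,0.62,0,0,0],[0,0,0.65,0,0,0],[0,0,0.66,0,0,0],[0,0,0.66,0,0,0]]'|sed -n 2,4p
$H '[[0,0,0,0,0,0],[0,0,0,0,0,0],[0,0,0,0,0,0],[0,0,0,0,0,0],[0,0,0,0,0,0],[0,0,0,0,0,0]]' 1
python3 go.py .650 .2706 .003 182.8
```

```text
tool_pos: [0.6499, 0.2711, 0.0074]
ee_rot: [3.141, 0.002, -3.093]
wrist_force: [-0.4, 0.4, 0.8]
time: 18.83
tool_pos: [0.6507, 0.2709, 0.0078]
ee_rot: [3.141, 0.003, -3.094]
wrist_force: [0.1, -0.5, 2.1]
width: 0.0019
finger_force: 1.0
t 18.83 pos [0.6507 0.2709 0.0078] yaw -177.27 w 0.0019 F [ 0.1 -0.5  2.1] ff 1.0 | shift [ 0.004 -0.002  0.024] turn [ 0.002  0.006 -0.002]
```

```bash
H="python3 -m handwheel"
$H '[[0,0,0,0,0,0],[0,0,0,0,0,0],[0,0,0,0,0,0],[0,0,0,0,0,0]]' 0.2|sed -n 2,5p
python3 go.py .650 .2706 .002 182.8
python3 - <<'E'
from h import *
a=snap("top"); b=snap("side")
cv2.imwrite("pics/p8.png",np.hstack([cv2.resize(a[120:240,140:240],(400,480)),cv2.resize(b[90:210,230:330],(400,480))]))
E
```

```text
tool_pos: [0.6492, 0.2704, 0.0054]
ee_rot: [-3.141, -0.001, -3.094]
wrist_force: [-0.8, 1.0, 0.3]
width: 0.025
t 19.17 pos [0.6492 0.2704 0.0054] yaw -177.27 w 0.0250 F [-0.8  1.   0.3] ff 0.0 | shift [-0.004  0.001  0.017] turn [-0.001 -0.002 -0.002]
```

View pics/p8.png

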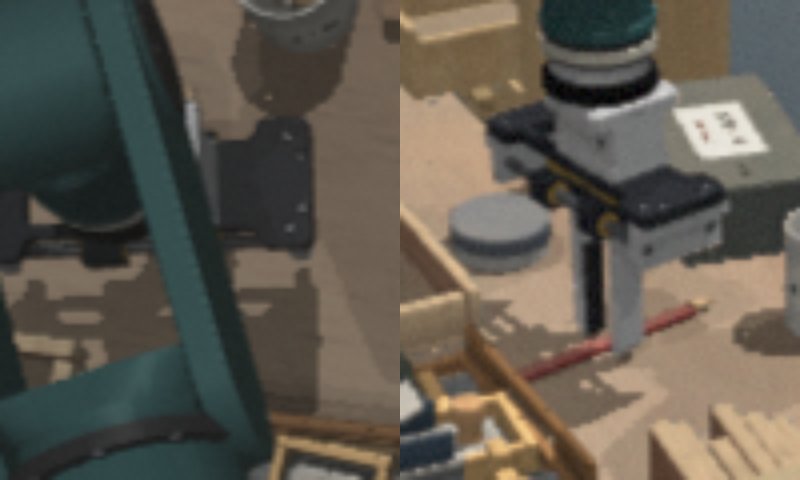

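The pencil lies between the fingers; the first close slid over it because the tips were too high. Going about 4 mm lower.

```bash
H="python3 -m handwheel"
$H '[[-0.003,0,0.006,0,0,0],[-0.003,0,0.012,0,0,0],[-0.003,0,0.017,0,0,0],[-0.003,0,0.018,0,0,0],[-0.003,0,0.018,0,0,0]]'|sed -n 2,5p
$H '[[0,0,0,0,0,0],[0,0,0,0,0,0],[0,0,0,0,0,0],[0,0,0,0,0,0],[0,0,0,0,0,0],[0,0,0,0,0,0]]' 1
python3 go.py .650 .2706 .12 182.8
```

```text
tool_pos: [0.6499, 0.2706, 0.0019]
ee_rot: [-3.142, -0.001, -3.094]
wrist_force: [0.9, -0.1, 0.7]
width: 0.0378
time: 20.18
tool_pos: [0.6502, 0.2707, 0.0024]
ee_rot: [3.141, 0.0, -3.094]
wrist_force: [0.2, 0.1, -0.7]
width: 0.0115
finger_force: 30.0
t 20.18 pos [0.6502 0.2707 0.0024] yaw -177.27 w 0.0115 F [ 0.2  0.1 -0.7] ff 30.0 | shift [ 0.001 -0.    -0.588] turn [ 0.     0.    -0.002]
```

```bash
H="python3 -m handwheel"
$H '[[0,0,-0.08,0,0,0],[0,0,-0.2,0,0,0],[0,0,-0.35,0,0,0],[0,0,-0.5,0,0,0],[0,0,-0.6,0,0,0],[0,0,-0.6,0,0,0]]'|head -2
$H '[[0.18,-0.1,0,0,0,0],[0.36,-0.2,0,0,0,0],[0.557,-0.304,0,0,0,0],[0.557,-0.304,0,0,0,0]]' | head -2
$H '[[0.18,-0.1,0,0,0,0.2],[0.36,-0.2,0,0,0,0.4],[0.557,-0.304,0,0,0,0.5],[0.557,-0.304,0,0,0,0.5],[0.557,-0.304,0,0,0,0.5],[0.557,-0.304,0,0,0,0.5]]' | head -2
python3 go.py .433 .139 .0364 167.7
python3 - <<'E'
from h import *
f=lambda x,y:(150+x/3,130+y/3)
for z in(.040,.046): print(z,[ray("top",f(*p),z)[:2].round(4) for p in((296.5,357),(262.5,507))])
a=snap("top","t9.png"); b=snap("side","s9.png")
cv2.imwrite("pics/p9.png",np.hstack([cv2.resize(a[210:330,155:275],(400,400)),cv2.resize(b[130:250,170:290],(400,400))]))
E
```

```text
time: 20.68
tool_pos: [0.6532, 0.2717, 0.1296]
time: 21.02
tool_pos: [0.5325, 0.2009, 0.1166]
time: 21.52
tool_pos: [0.434, 0.1388, 0.1221]
t 21.52 pos [0.434  0.1388 0.1221] yaw 167.74 w 0.0112 F [ 0.2 -0.5  0.1] ff 30.0 | shift [ 0.005 -0.     0.429] turn [0.002 0.002 0.001]
0.04 [array([0.4876, 0.1271]), array([0.3786, 0.1511])]
0.046 [array([0.4871, 0.1265]), array([0.3786, 0.1503])]
```

View pics/p9.png

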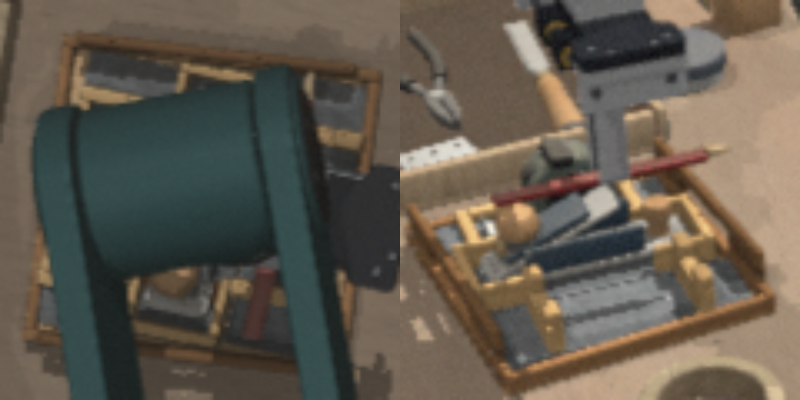

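```bash
python3 - <<'E'
from h import *
a=np.radians(-12.3);u=np.array([np.cos(a),np.sin(a),0]); c=np.array([.434,.1388,.1247])
for s in(-.084,.084): p=proj("side",c+u*s); print(((p-[170,130])/.3+[400,0]).round())
E
```

```text
[487. 201.]
[725. 149.]
```

```bash
H="python3 -m handwheel"
$H '[[0.005,0,0.1,0,0,0],[0.005,0,0.2,0,0,0],[0.005,0,0.28,0,0,0],[0.005,0,0.34,0,0,0],[0.005,0,0.37,0,0,0],[0.005,0,0.39,0,0,0],[0.005,0,0.4,0,0,0],[0.005,0,0.4,0,0,0]]'|sed -n 2,4p
$H '[[0,0,0.005,0,0,0],[0,0,0.01,0,0,0],[0,0,0.015,0,0,0],[0,0,0.02,0,0,0],[0,0,0.02,0,0,0],[0,0,0.02,0,0,0]]'|sed -n 2,4p
python3 go.py .433 .139 .0364 167.7
```

```text
tool_pos: [0.4331, 0.139, 0.0424]
ee_rot: [3.141, 0.0, 2.928]
wrist_force: [-0.2, 0.3, 0.1]
tool_pos: [0.4324, 0.1388, 0.0384]
ee_rot: [3.141, 0.0, 2.927]
wrist_force: [0.9, -0.5, 1.1]
t 22.78 pos [0.4324 0.1388 0.0384] yaw 167.73 w 0.0111 F [ 0.9 -0.5  1.1] ff 30.0 | shift [-0.003  0.002  0.01 ] turn [0.    0.    0.001]
```

```bash
H="python3 -m handwheel"
$H '[[0,0,0.003,0,0,0],[0,0,0.006,0,0,0],[0,0,0.009,0,0,0],[0,0,0.009,0,0,0],[0,0,0.009,0,0,0]]'|sed -n 2,4p
$H '[[0,0,0.002,0,0,0],[0,0,0.004,0,0,0],[0,0,0.004,0,0,0],[0,0,0.004,0,0,0]]'|sed -n 2,4p
```

```text
tool_pos: [0.4324, 0.1388, 0.0364]
ee_rot: [3.142, -0.0, 2.928]
wrist_force: [-0.1, 0.3, -1.0]
tool_pos: [0.4325, 0.1388, 0.0363]
ee_rot: [3.141, 0.0, 2.928]
wrist_force: [-2.5, -1.4, 6.1]
```

Contact came at the expected height. Releasing, lifting, and clearing the view.

```bash
H="python3 -m handwheel"
$H '[[0,0,-0.002,0,0,0],[0,0,-0.002,0,0,0],[0,0,-0.002,0,0,0],[0,0,-0.002,0,0,0]]' 0.5|sed -n 2,5p
$H '[[0,0,-0.08,0,0,0],[0,0,-0.25,0,0,0],[0,0,-0.45,0,0,0],[0,0,-0.65,0,0,0],[0,0,-0.75,0,0,0]]'|head -2
$H '[[0,-0.2,0,0,0,0],[0,-0.4,0,0,0,0],[0,-0.6,0,0,0,0],[0,-0.8,0,0,0,0],[0,-1,0,0,0,0]]'|head -2
$H '[[0,-0.2,0,0,0,0],[0,-0.4,0,0,0,0],[0,-0.6,0,0,0,0],[0,-0.8,0,0,0,0],[0,-1,0,0,0,0],[0,-1,0,0,0,0]]'|head -2
python3 - <<'E'
from h import *
a=snap("top","t10.png"); b=snap("side","s10.png")
g=lambda i:cv2.LUT(i,(255*(np.arange(256)/255)**0.6).astype('uint8'))
cv2.imwrite("pics/p10.png",g(np.hstack([cv2.resize(a[210:330,155:275],(400,400)),cv2.resize(b[155:255,170:270],(400,400))])))
E
```

```text
tool_pos: [0.4323, 0.1388, 0.0357]
ee_rot: [-3.142, -0.0, 2.927]
wrist_force: [0.1, -1.1, -0.7]
width: 0.0235
time: 24.28
tool_pos: [0.4343, 0.1392, 0.1913]
time: 24.7
tool_pos: [0.3893, -0.058, 0.186]
time: 25.2
tool_pos: [0.3453, -0.2579, 0.1854]
```

View pics/p10.png

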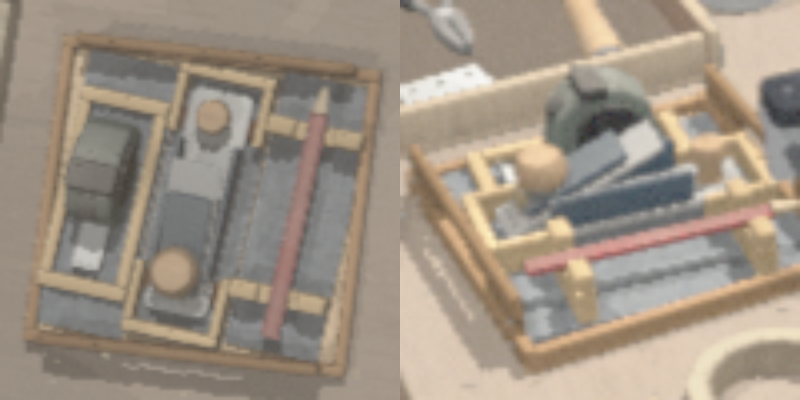

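All three tools are in their cradles: the tape inside its frame at about (100,195), the plane between its stops at (190,195), and the pencil in both notches at (297,215). The other items look undisturbed. Handing in.

```bash
python3 -c "
from bench import robot
print(robot.close_job())"
```

```text
the job is handed in; nothing more can be done
None
```

The plane, tape measure and pencil are each set down in their cradles, which the final pictures confirm. The other three items were left where they lay, and the job was handed in at about 25 s.

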